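# Engage the stage-turntable drive with its crank key

## Task

First swing the hinged wooden cover of the drive box fully shut. Then take the crank key out of its wooden block, put its splined foot through the opening in the cover into the cross-slotted hub, turned so that the splines mesh, slide it fully home and push it down against the hub's spring to the bottom of its travel. Finish while still holding the key pressed fully down like that, and leave the tankard, bowl and candlestick where they are.

Things in the scene. Friction and masses are not known exactly. Their poses are not given: they have to be found in the camera images.
- drive_box: Fixed wooden box, 180 x 180 mm, 80 mm tall, walls 10 mm, open at the top under its cover; brass and steel gears and the hub inside. It stands flat on the table. Origin: centre of its underside. Its +x edge carries the cover's hinge; z up.
- cover (a joint): Cover angle, rad: 0 = shut, growing as it opens (starts 0.6 to 1.0). Light wooden plate 180 x 180 x 8 mm with a central round opening of 72 mm diameter, hinged along the box's top +x edge (box frame x = 90, z = 80 mm, axis y); its free edge, at -x, rises as it opens. Stiff hinge: it stays where it is left; a push of 1 to 4 N down on its upper face near the free edge shuts it.
- cover_edge (a point): Middle of the cover's free edge, on its upper face (180 mm from the hinge line).
- hub: Round steel hub, 58 mm diameter, at the box's centre, seen through the cover's opening. Origin: centre of its top face, 80 mm above the table unpressed (shut cover's top: 88 mm); z up. Its cross-shaped slot is 42 mm deep: two slots along hub x and y, each 12.5 mm wide, 38 mm long. Its turn about z is stiff (0.5 N m) and varies at the start; a quarter turn fits the same.
- plunger (a joint): How far the hub is pressed down, m: 0 = up, 0.006 = bottom stop. Spring loaded: about 12 N on the hub starts it moving, about 16 N holds it at the bottom; it springs back when released. The key's own weight (2 to 4 N) does not press it.
- key: Loose upright crank key, 0.2 to 0.4 kg. Origin: on its axis, at the underside of its collar (52 mm diameter, 6 mm thick); z up. Below: cross of four splines along key x and y, 34 mm across, 9 mm thick, 24 mm long (last 4 mm 31 x 7), then a 9 mm pilot pin, tip at -38 mm. Above: 16 mm shank; wooden grip bar 60 (x) x 18 (y) mm, at 62 to 90 mm. When home its origin meets the hub's.
- key_block: Fixed dark wooden block, 100 x 100 x 50 mm, with one round hole of 39 mm diameter, 44 mm deep, in the middle of its top, in which the key stands with its collar on the block's top. Origin: centre of the block's underside.
- tankard: Steel mug, 76 mm diameter, 100 mm tall, with a handle; a bystander. Origin: centre of its underside.
- bowl: Wooden bowl, 130 mm diameter, 50 mm tall; a bystander. Origin: centre of its underside.
- candlestick: Brass candlestick, 90 mm foot, 130 mm tall; a bystander. Origin: centre of its underside.
Not all that is in view belongs to the job. What is shaped like the key but green is not meant.

How it is judged:
By the outcome, as a careful person would: the job done as asked, in the order asked, and still so for the second after the job is handed in, while the arm keeps its last pose, push and grip.
It also fails if it takes over 58 s, if anything falls off the work surface, if the arm or the gripper's body presses on something with over 40 N, if the wrist force passes 120 N, or if a joint passes its speed limit or range.

## Robot

A 6-joint arm with a two-finger parallel gripper is mounted at the origin on the work surface. World frame = base frame: x ahead of the robot, y to its left, z up, the work surface at z = 0. Lengths are in m, angles in degrees, forces in N, time in s.
With the tool pointing down it reaches from about 0.4 to 0.825 m from the base axis. Payload 7 kg.
Tool frame: the origin (TCP) lies between the finger pads; the fingertips stand 19 mm ahead of it and the grasp point (between the pads) is the TCP; x points along the fingers, y is the direction in which the jaws open and shut, and the axes are right-handed (so a half turn about x gives the same grasp; the last joint's range is limited). The gripper opens to 88 mm and grips with 3 to 60 N. Pads are 19 mm wide; open, the fingers measure 130 mm over their backs; the gripper's body (78 mm by 193 mm) begins 47 mm behind the grasp point.
Start: joints at [85.491, 20.546, 0.682, 0, -70.136, -16.507], TCP at [0.242, 0.63, 0.246] pointing down, gripper open.
Joint ranges: [-176.03, 176.03], [-82.01, 121.73], [-58.28, 71.71], [-173.87, 95.51], [-174.79, -0.11], [-173.66, 173.66]. Speed limits (degrees/s): [136.94, 136.94, 172.46, 180, 180, 180].

## Interface

Orientations are given as [roll, pitch, yaw] about the fixed x, y, z axes, in that order (R = Rz(yaw) Ry(pitch) Rx(roll)).
In Python, from plant import r gives the robot as it stands.
- The arm moves only by the tool send_rows, never from a script. Its argument "plan" is a list of rows, each a list of 2 entries, a list of its own where there are three numbers: the shift along the tool's x, y, z scaled (see below), then the turn, a rotation vector about the tool's x, y, z scaled (see below). A call has exactly 5 rows; each row is the pose to reach, as a shift and turn from the pose measured when the call began, along the tool's axes at that moment; what a row does not reach only later rows make up. The controller multiplies each number of a shift by 0.15 m and each number of a turn by pi/4 rad. A row lasts 1/10 s, in which the tool goes at most 50 mm and 8.59 degrees, less where a joint would pass 70% of its speed; a pose out of reach is approached as far as the arm can. A call with a number of a shift or a turn outside -1 to 1 is refused whole. A call with a gripper value outside its range is refused whole. "jaw" is the opening, from -1 (shut) to 1 (fully open), so that 0 is half open, set as the call begins (left out, the last holds). The fingers move at their own pace and stop on an object; "force" is the grip in N (left out, the last holds). Time passes only in rows, so rows that repeat a pose let the fingers close, or fill a call up. It gives the time, the measured TCP pose, the force and the opening at its end, in the units of the state.
- r.get_state(): the state, without advancing time (a new reading comes with each control period).
- r.capture(name): name is "scene" or "top" or "wrist"; returns a dict with "color" (420x560x3 uint8, red, green, blue), "range_z" (420x560 float32, m along the optical axis (not along the pixel's ray), 0 where there is no reading), "mtx" (3x3 intrinsics, pixels), "pose" (4x4, takes a point from camera to world coordinates). Camera axes: x right, y down, z forward; pixel columns grow to the right and rows downward; lengths in m; the calibration is good to about 2 mm. A picture is of the moment at which its call begins.
- r.close_job(): hands the job in, once; it reports no verdict.
Trained networks look in a picture, given as the dict that the camera call returned (one of the last four; its "shot" number tells which), for a name from the list of things; names that differ only in an ending like _2 or _b are one class to them, and where a whole thing is asked for, a point or a joint stands for the part that bears it (a point fixed in the world has none). Each returns a list of dicts, best first, with "score" (0 to 1); they miss things now and then, are a little off and sometimes report something else, mostly with a low value. They report only what shows in the picture. A call takes as long as a camera call. They do not tell look-alikes from the thing itself.
- r.find_in(picture, target): "uv" ([column, row] in pixels, amid what is visible of it).
- r.trace(picture, target): "mask" (420x560 bool, what is visible of it) and "uv" ([column, row] in pixels, amid what is visible of it).
The state is a dict: "time_s": time; "joints": joint angles; "qd": joint speeds; "joint_torque": joint torques, N m; "tcp_pos": TCP position; "eef_rot": TCP orientation; "contact_force": force on the tool from outside, world axes, zero at the start; "moment": the same for the moment, N m; "gripper_width": finger opening in m.
Only numpy, scipy, OpenCV 4.12 (cv2) and the standard library are available. Lean on these libraries where they do the work, as an engineer would, in place of code of your own. Each camera call takes 0.05 s, during which the arm holds its last target. There are 200 camera calls.

## Working session

There is one attempt and no reset: what is moved stays moved. The work goes in short steps, Python scripts to look and compute and a tool call to move; the robot and the scene stay as the last step left them, time stands still between calls to the robot, and variables do not carry over. Pictures are saved under pics/ and viewed, about 8 in all and at most 12, crops included, and the job is handed in when it is done.

Besides the shell and the picture viewer there is one more tool, called after ">>>" as name([rows], argument=value, ...), one row to a line, values as JSON. send_rows: Moves the arm, as the interface text tells. Its arguments: {"type":"object","properties":{"plan":{"type":"array"},"jaw":{"type":"number"},"force":{"type":"number"}},"required":["plan"]}

```bash
ls; mkdir -p pics
cat > h.py <<'E'
import numpy as np, cv2
from plant import r
def pts(c):
    z=c["range_z"];K=c["mtx"];v,u=np.indices(z.shape)
    P=np.stack([(u-K[0,2])/K[0,0]*z,(v-K[1,2])/K[1,1]*z,z],-1)
    T=c["pose"];W=P@T[:3,:3].T+T[:3,3];W[z<=0]=np.nan
    return W
def save(c,n,box=None,s=1):
    im=c["color"][...,::-1]
    if box: im=im[box[1]:box[3],box[0]:box[2]]
    cv2.imwrite("pics/"+n,cv2.resize(im,None,fx=s,fy=s,interpolation=cv2.INTER_CUBIC))
E
python3 - <<'E'
from h import *
np.set_printoptions(precision=4,suppress=True)
s=r.get_state();print(s)
ims=[]
for n in ["scene","top"]:
    c=r.capture(n);W=pts(c);np.savez(n+".npz",W=W,color=c["color"],K=c["mtx"],T=c["pose"]);ims.append(c["color"])
    for t in ["drive_box","cover","cover_edge","hub","key","key_block","tankard","bowl","candlestick"]:
        for d in r.trace(c,t)[:3]:
            u,v=map(int,d["uv"]);m=d["mask"];print(n,t,round(d["score"],2),(u,v),m.sum(),W[v,u],np.nanmedian(W[m],0),np.nanmax(W[m][:,2]))
im=np.vstack(ims)[...,::-1]
cv2.imwrite("pics/a.png",cv2.resize(np.hstack(ims)[...,::-1],(800,300)))
save({"color":ims[0]},"s.png",None,1.4);save({"color":ims[1]},"t.png",None,1.4)
E
```

```text
pics
{'time_s': 0.0, 'joints': array([ 85.4903,  20.5893,   0.6314,  -0.0204, -70.1345, -16.5063]), 'qd': array([ 0.0009,  0.0075,  0.0312, -0.0147,  0.0051,  0.0552]), 'joint_torque': array([ -0.0023, -58.2707,  29.3049,   6.997 ,   0.0068,  -0.0002]), 'tcp_pos': array([0.2419, 0.6296, 0.2446]), 'eef_rot': array([  94.8011,   89.9057, -106.2219]), 'contact_force': array([ 0.4823, -0.1395, -0.5696]), 'moment': array([ 0.0177, -0.0394, -0.013 ]), 'gripper_width': 0.08736786750260958}
scene drive_box 0.62 (341, 190) 6342 [0.6139 0.1584 0.1167] [0.5962 0.1719 0.0987] 0.2195173226520114
scene cover 0.69 (343, 180) 3844 [0.4937 0.2821 0.0513] [0.5914 0.1886 0.1436] 0.2195015920495923
scene cover_edge 0.95 (336, 178) 3746 [0.4864 0.2594 0.0625] [0.5918 0.1863 0.1448] 0.2195173226520114
scene key 0.85 (193, 241) 617 [ 0.5517 -0.2465  0.0918] [ 0.5521 -0.244   0.0961] 0.14265697183798454
scene key 0.56 (243, 265) 827 [ 0.6893 -0.1962  0.087 ] [ 0.6918 -0.1934  0.0779] 0.13014067480230074
scene key_block 0.61 (339, 192) 6411 [0.6145 0.1511 0.1135] [0.5942 0.1723 0.0979] 0.2195173226520114
sce
[... 713 characters left out ...]
0.97 (374, 204) 440 [ 0.5349 -0.2308  0.1384] [ 0.5417 -0.2378  0.0611] 0.14510291214071436
top key 0.82 (311, 174) 648 [ 0.6276 -0.0955  0.0221] [ 0.624  -0.0978  0.0226] 0.05445697946146755
top key_block 0.78 (360, 213) 1357 [ 0.5242 -0.2134  0.0466] [ 0.5361 -0.2316  0.0485] 0.1415705132853533
top tankard 0.58 (267, 110) 1073 [0.803  0.0162 0.003 ] [0.8059 0.0093 0.0476] 0.1059322373500029
top bowl 0.72 (426, 294) 2190 [ 0.3233 -0.3816 -0.0016] [ 0.3217 -0.3763  0.0201] 0.05553533687140311
top candlestick 0.56 (137, 286) 1103 [0.3504 0.3354 0.0307] [0.3448 0.3339 0.0157] 0.13444521384448227
top candlestick 0.3 (191, 212) 51 [0.5257 0.1973 0.0832] [0.5268 0.2026 0.0751] 0.21350955586724574
```

View pics/s.png

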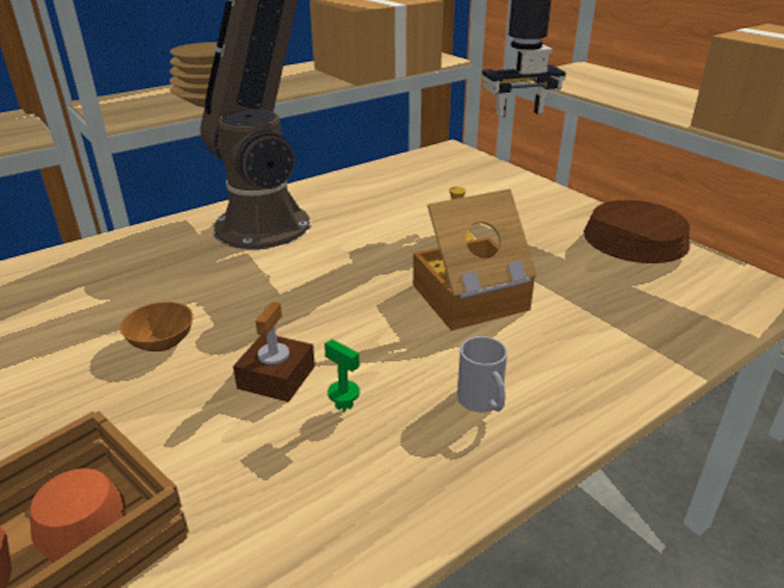

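View pics/t.png

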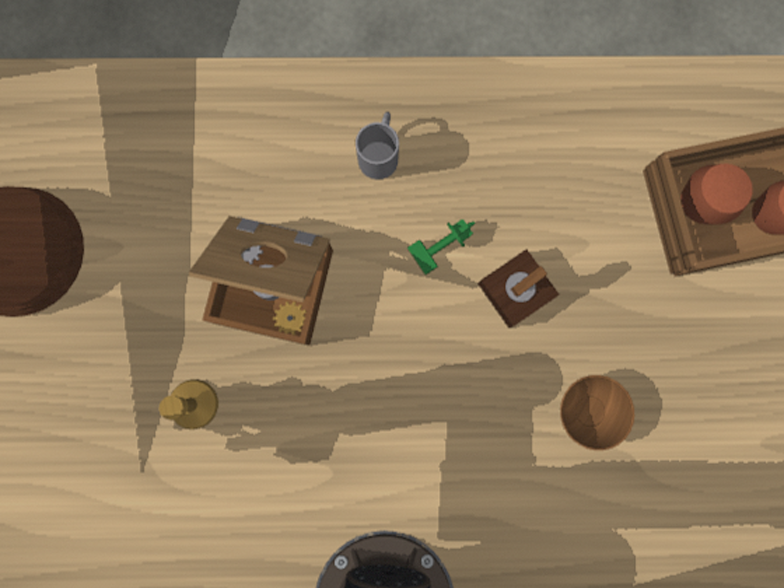

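Candidates for the key: the brown-gripped one standing in the dark block, top (374,204), and the green one lying on the table, top (311,174). The brown one in the block fits the description. Next I'll measure the geometry and crop to confirm.

```bash
cat >> h.py <<'E'
from scipy.spatial.transform import Rotation as Ro
def tgt(pos,yaw,R=None):
    "shift/turn numbers (scaled) from the measured pose to TCP pos, tool down, jaw axis at yaw deg (world)"
    s=r.get_state();R0=Ro.from_euler("xyz",s["eef_rot"],degrees=True)
    best=None
    for k in (0,180):
        a=np.deg2rad(yaw+k);y=np.array([np.cos(a),np.sin(a),0]);x=np.array([0,0,-1.]);z=np.cross(x,y)
        rv=(R0.inv()*Ro.from_matrix(np.c_[x,y,z])).as_rotvec()
        if best is None or np.linalg.norm(rv)<np.linalg.norm(best): best=rv
    sh=R0.inv().apply(np.array(pos)-s["tcp_pos"])
    print("shift",np.round(sh/.15,3),"turn",np.round(best/(np.pi/4),3),"deg",np.round(np.rad2deg(best),1))
    print("tcp",s["tcp_pos"],"jaw yaw",np.rad2deg(np.arctan2(*R0.as_matrix()[[1,0],1])),"F",s["contact_force"],"t",s["time_s"],"w",s["gripper_width"],"j",np.round(s["joints"],1))
E
python3 - <<'E'
from h import *
np.set_printoptions(precision=4,suppress=True)
def rect(P): 
    (c,wh,a)=cv2.minAreaRect((P[:,:2]*1000).astype(np.float32)); return np.round(c,1),np.round(wh,1),round(a,1)
for n in ["top","scene"]:
    d=np.load(n+".npz");W=d["W"].reshape(-1,3)
    k=np.hypot(W[:,0]-.54,W[:,1]+.235)<.09
    for lo,hi in [(.13,.16),(.045,.053),(.054,.06)]:
        P=W[k&(W[:,2]>lo)&(W[:,2]<hi)]; print(n,"key",lo,len(P),rect(P),P.mean(0)) if len(P)>5 else 0
    b=(np.hypot(W[:,0]-.56,W[:,1]-.2)<.17)&(W[:,2]>.1);P=W[b]
    # plane by ransac-ish
    best=None;g=np.random.default_rng(0)
    for _ in range(300):
        q=P[g.choice(len(P),3)];nn=np.cross(q[1]-q[0],q[2]-q[0]);
        if np.linalg.norm(nn)<1e-6: continue
        nn/=np.linalg.norm(nn);i=abs((P-q[0])@nn)<.003
        if best is None or i.sum()>best.sum(): best=i
    Q=P[best];c=Q.mean(0);nn=np.linalg.svd(Q-c)[2][2];nn*=np.sign(nn[2])
    yaw=np.arctan2(nn[1],nn[0]);a=np.arccos(nn[2]);print(n,"cover",len(Q),"n",nn,"open",a,"boxyaw",np.rad2deg(yaw))
    A=W[(abs((W-c)@nn)<.003)&(np.hypot(W[:,0]-.56,W[:,1]-.2)<.2)&(W[:,2]>.075)]
    ex=np.array([np.cos(yaw),np.sin(yaw),0]);ey=np.array([-ex[1],ex[0],0])
    print("x' ",np.percentile(A@ex,[.5,99.5]),"y'",np.percentile(A@ey,[.5,50,99.5]),"z",np.percentile(A[:,2],[.5,99.5]))
    R=W[(np.hypot(W[:,0]-.56,W[:,1]-.2)<.17)&(abs(W[:,2]-.08)<.004)];print("rim",rect(R))
    G=(d["color"][...,1].astype(int)-d["color"][...,0]>60).reshape(-1)&(d["color"][...,1]>d["color"][...,2]+40).reshape(-1)
    print("green",G.sum(),np.nanpercentile(W[G],[5,50,95],0))
d=np.load("top.npz");c1=d["color"][150:260,280:420]
d=np.load("scene.npz");c2=d["color"][200:310,140:280]
cv2.imwrite("pics/c.png",cv2.resize(np.hstack([c1,c2])[...,::-1],None,fx=2.8,fy=2.8,interpolation=cv2.INTER_CUBIC))
E
```

```text
top key 0.13 205 (array([ 543.2, -240.4]), array([17.8, 59.8]), 37.0) [ 0.5426 -0.2397  0.1386]
top key 0.045 1145 (array([ 543.2, -240.2]), array([100. , 100.7]), 33.6) [ 0.5416 -0.2376  0.049 ]
top key 0.054 139 (array([ 543., -236.]), array([87.1, 93. ]), 34.4) [ 0.5432 -0.2372  0.0558]
top cover 2893 n [ 0.7173 -0.1705  0.6756] open 0.8290098934452127 boxyaw -13.370586283398795
x'  [0.4638 0.5888] y' [0.2346 0.3234 0.4136] z [0.0823 0.219 ]
rim (array([557.6, 200.8]), array([180.3, 188.6]), 76.7)
green 330 [[ 0.5923 -0.1468  0.0169]
 [ 0.6219 -0.0877  0.0228]
 [ 0.6611 -0.0548  0.0482]]
scene key 0.13 180 (array([ 547. , -240.7]), array([20. , 62.4]), 38.1) [ 0.5498 -0.2432  0.138 ]
scene key 0.045 885 (array([ 545.5, -241.4]), array([102.4, 103.9]), 33.9) [ 0.5544 -0.2463  0.0498]
scene key 0.054 191 (array([ 547.4, -241.8]), array([50.3, 49.4]), 70.3) [ 0.5495 -0.2433  0.0562]
scene cover 2509 n [ 0.7158 -0.1707  0.6771] open 0.8270401996941941 boxyaw -13.415923492507002
x'  [0.467  0.5926] y' [0.2344 0.3176 0.4142] z [0.0799 0.2176]
rim (array([559.7, 199.2]), array([183.8, 194.1]), 76.2)
green 711 [[ 0.6662 -0.2094  0.0271]
 [ 0.692  -0.1947  0.0813]
 [ 0.7139 -0.1777  0.1284]]
```

View pics/c.png

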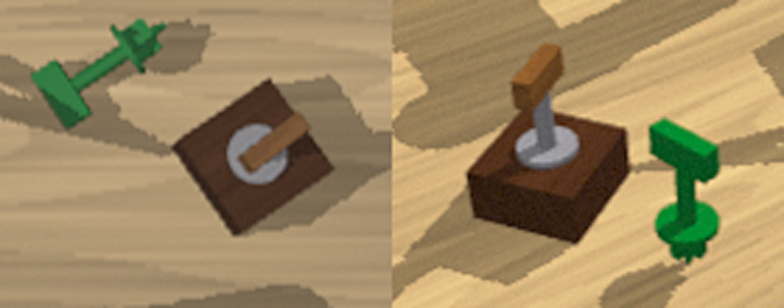

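The crop confirms it: the brown bar on a steel shank in the dark block is the key, and the green look-alike has toppled and is lying clear. The cover is open about 0.83 rad. Its free edge faces the robot and the box yaw is about -13.4°.

```bash
python3 -c "
from h import *
tgt([.552,.2015,.285],76.6)"
```

```text
shift [-0.263  1.926 -2.953] turn [-0.169  0.    -0.   ] deg [-7.6  0.  -0. ]
tcp [0.24208266 0.63007647 0.24554472] jaw yaw -111.01816476627728 F [ 0.87229748 -0.57506767  0.44400663] t 1.0 w 0.08763079296685951 j [ 85.5  20.5   0.7  -0.  -70.1 -16.5]
```

>>> send_rows([
  [[-0.06,0.1,-0.15],[0,0,0]],
  [[-0.12,0.22,-0.35],[0,0,0]],
  [[-0.2,0.36,-0.56],[0,0,0]],
  [[-0.26,0.5,-0.78],[0,0,0]],
  [[-0.26,0.64,-0.98],[0,0,0]],
], jaw=-1)

```text
time_s: 1.5
tcp_pos: [0.3463, 0.4863, 0.2866]
eef_rot: [-98.5, 89.8, 60.5]
contact_force: [0.3, 0.1, 0.3]
gripper_width: 0.0532
```

>>> send_rows([
  [[0,0.14,-0.21],[0,0,0]],
  [[0,0.28,-0.42],[0,0,0]],
  [[0,0.42,-0.63],[0,0,0]],
  [[0,0.54,-0.82],[0,0,0]],
  [[0,0.62,-0.95],[0,0,0]],
])

```text
time_s: 2.0
tcp_pos: [0.4471, 0.3458, 0.2872]
eef_rot: [-102.7, 89.8, 56.2]
contact_force: [-0.5, 0.9, -0.4]
gripper_width: 0.0132
```

```bash
python3 -c "
from h import *
tgt([.552,.2015,.285],76.6)"
```

```text
shift [ 0.013  0.646 -0.999] turn [-0.171 -0.001  0.005] deg [-7.7 -0.1  0.2]
tcp [0.44706414 0.3458054  0.28719424] jaw yaw -111.08494635331105 F [-0.53092061  0.88402028 -0.41044014] t 2.0 w 0.013211960409650144 j [ 57.6   8.7  -9.9   0.  -71.3  11.4]
```

>>> send_rows([
  [[0.01,0.1,-0.16],[-0.04,0,0]],
  [[0.01,0.26,-0.4],[-0.08,0,0]],
  [[0.01,0.42,-0.65],[-0.13,0,0]],
  [[0.01,0.57,-0.88],[-0.17,0,0]],
  [[0.01,0.65,-0.995],[-0.171,0,0]],
])

```text
time_s: 2.5
tcp_pos: [0.5524, 0.1979, 0.2859]
eef_rot: [-117.1, 89.8, 49.5]
contact_force: [-0.1, -0.1, 0.0]
gripper_width: 0.0002
```

```bash
python3 -c "
from h import *
tgt([.5545,.201,.235],76.6)"
```

```text
shift [ 0.339 -0.022 -0.008] turn [-0.001 -0.002  0.005] deg [-0.  -0.1  0.2]
tcp [0.55243051 0.19794439 0.28588105] jaw yaw -103.44589387565283 F [-0.06839916 -0.06260044  0.0224493 ] t 2.5 w 0.00022984966148748294 j [ 38.8  10.8  -7.4  -0.  -71.6  37.8]
```

>>> send_rows([
  [[0.07,-0.02,-0.01],[0,0,0]],
  [[0.15,-0.02,-0.01],[0,0,0]],
  [[0.25,-0.02,-0.01],[0,0,0]],
  [[0.31,-0.02,-0.01],[0,0,0]],
  [[0.34,-0.02,-0.01],[0,0,0]],
])

```text
time_s: 3.0
tcp_pos: [0.5537, 0.201, 0.2335]
eef_rot: [-101.1, 89.9, 65.5]
contact_force: [-0.5, 0.1, -0.4]
gripper_width: 0.0001
```

>>> send_rows([
  [[0.07,0,0],[0,0,0]],
  [[0.14,0,0.04],[0,0,0]],
  [[0.2,0,0.1],[0,0,0]],
  [[0.27,0,0.17],[0,0,0]],
  [[0.35,0,0.22],[0,0,0]],
])

```text
time_s: 3.5
tcp_pos: [0.5209, 0.2091, 0.1806]
eef_rot: [-110.8, 89.8, 55.8]
contact_force: [-0.8, 0.1, 1.8]
gripper_width: 0.0004
```

```bash
python3 -c "
from h import *
x=.432;y=.3238
tgt([x*.9728+y*.2317,-x*.2317+y*.9728,.105],76.6)
c=r.capture('scene');save(c,'d.png',(250,60,450,250),2.5)"
```

```text
shift [0.504 0.003 0.176] turn [ 0.001 -0.001  0.004] deg [ 0.  -0.1  0.2]
tcp [0.52091823 0.20911724 0.18062916] jaw yaw -103.36294817219535 F [-0.76281443  0.06805424  1.79285521] t 3.5 w 0.0003800519937556351 j [ 41.8  12.8 -19.2  -0.1 -57.8  34.8]
```

View pics/d.png

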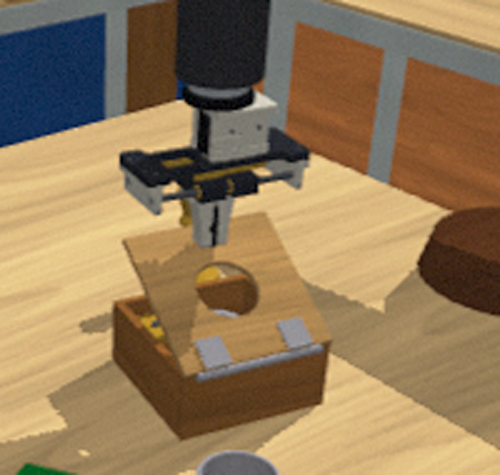

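The fingertips are on the upper face near the free edge, and the cover is closing. I'll continue along the arc.

>>> send_rows([
  [[0.09,0,0.05],[0,0,0]],
  [[0.19,0,0.1],[0,0,0]],
  [[0.29,0,0.14],[0,0,0]],
  [[0.38,0,0.16],[0,0,0]],
  [[0.45,0,0.17],[0,0,0]],
])

```text
time_s: 4.05
tcp_pos: [0.4937, 0.2147, 0.1102]
eef_rot: [-25.0, 89.9, 141.6]
contact_force: [1.2, -0.6, 0.8]
gripper_width: 0.0002
```

>>> send_rows([
  [[0.02,0,0],[0,0,0]],
  [[0.03,0,0],[0,0,0]],
  [[0.045,0,0],[0,0,0]],
  [[0.055,0,0],[0,0,0]],
  [[0.055,0,0],[0,0,0]],
])

```text
time_s: 4.55
tcp_pos: [0.4932, 0.2145, 0.1067]
eef_rot: [-41.4, 89.9, 125.3]
contact_force: [-21.1, -2.7, 48.7]
gripper_width: 0.0003
```

The cover is shut: contact at TCP z 0.107 matches the 88 mm cover top. The arm is stiff, about 10 N/mm. I'll lift off and look.

>>> send_rows([
  [[-0.1,0,0],[0,0,0]],
  [[-0.3,0,0],[0,0,0]],
  [[-0.6,0,0],[0,0,0]],
  [[-0.85,0,0],[0,0,0]],
  [[-1,0,0],[0,0,0]],
], jaw=1)

```text
time_s: 5.05
tcp_pos: [0.494, 0.2146, 0.2602]
eef_rot: [-110.5, 89.8, 56.2]
contact_force: [0.2, 1.2, -0.2]
gripper_width: 0.035
```

Run:
```python
from h import *
np.set_printoptions(precision=4,suppress=True)
tgt([.545,-.2405,.30],37)
o=[]
for n in ["wrist","scene"]:
    c=r.capture(n);W=pts(c);np.savez(n+"2.npz",W=W,color=c["color"],K=c["mtx"],T=c["pose"]);o.append(c["color"]);print(n,c["pose"])
    for t in ["hub","cover"]:
        for d in r.trace(c,t)[:2]: print(n,t,d["score"],d["uv"],d["mask"].sum(),np.nanmedian(W[d["mask"]],0))
cv2.imwrite("pics/e.png",cv2.resize(np.hstack(o)[...,::-1],(800,300),interpolation=cv2.INTER_AREA))
```

```text
shift [-0.274  2.874 -1.027] turn [ 0.883 -0.     0.005] deg [39.7 -0.   0.2]
tcp [0.494  0.2146 0.2602] jaw yaw -103.259397473061 F [ 0.2445  1.1933 -0.246 ] t 5.05 w 0.03498070915922792 j [ 44.3   7.  -15.4  -0.  -67.4  32.4]
wrist [[-0.2308 -0.9305 -0.2843  0.5716]
 [-0.973   0.2194  0.0718  0.1962]
 [-0.0044  0.2932 -0.956   0.3994]
 [ 0.      0.      0.      1.    ]]
wrist hub 0.7 [284.1, 133.7] 2521 [0.5542 0.1997 0.0795]
wrist cover 0.67 [280.9, 99.1] 30510 [0.5759 0.1961 0.0881]
scene [[ 0.5942  0.4353 -0.6763  1.3696]
 [ 0.8043 -0.3222  0.4993 -0.5867]
 [-0.0006 -0.8406 -0.5416  0.7378]
 [ 0.      0.      0.      1.    ]]
scene hub 0.69 [339.3, 191.1] 119 [0.5474 0.2069 0.0791]
scene cover 0.64 [334.3, 190.5] 148 [0.548  0.2068 0.0793]
scene cover 0.61 [338.7, 191.7] 2240 [0.5729 0.1933 0.0878]
```

View pics/e.png

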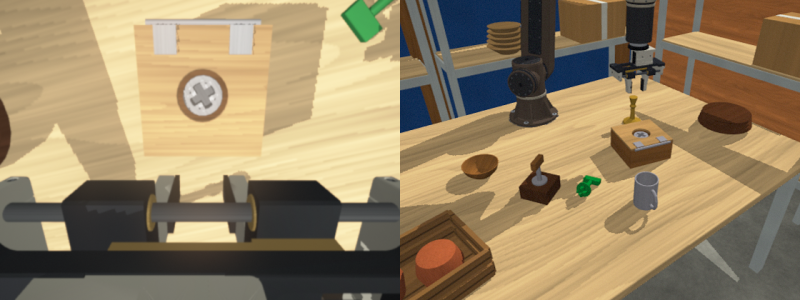

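```bash
cat >> h.py <<'E'
from scipy.optimize import minimize
def hubfit(W,zt=.08,c0=(.5565,.2003)):
    """fit hub top face (58 mm disc less a 12.5x38 cross) to the depth points: x,y,yaw"""
    W=W.reshape(-1,3);d=np.hypot(W[:,0]-c0[0],W[:,1]-c0[1])
    near=W[(d<.045)&np.isfinite(d)];t=near[(abs(near[:,2]-zt)<.003)]
    zt=np.median(t[:,2]);top=near[abs(near[:,2]-zt)<.0025]
    # rasterise top face at 1 mm; occupied cells vs. model
    lo=np.array(c0)-.045;n=60;h=.0015
    H=np.histogram2d(top[:,0],top[:,1],bins=n,range=[[lo[0],lo[0]+n*h],[lo[1],lo[1]+n*h]])[0]
    occ=cv2.GaussianBlur((H>0).astype(np.float32),(0,0),.8)
    g=(np.indices((n,n))+.5)*h;X=g[0]+lo[0];Y=g[1]+lo[1]
    def cost(p):
        x=X-p[0];y=Y-p[1];c,s=np.cos(p[2]),np.sin(p[2]);a=abs(c*x+s*y);b=abs(-s*x+c*y)
        sg=lambda v:1/(1+np.exp(-v/.0008))
        m=sg(.029-np.hypot(x,y))*(1-sg(.00625-a)*sg(.019-b))*(1-sg(.00625-b)*sg(.019-a))
        return ((m-occ)**2).mean()
    c=np.median(top[:,:2],0);best=min((minimize(cost,[*c,a],method="Nelder-Mead",options=dict(initial_simplex=[[*c,a],[c[0]+.004,c[1],a],[c[0],c[1]+.004,a],[*c,a+.2]])) for a in np.deg2rad(np.arange(-45,45,15))),key=lambda q:q.fun)
    return best.x[:2],(np.rad2deg(best.x[2])+45)%90-45,best.fun,len(top),zt
E
python3 - <<'E'
from h import *
for n in ["wrist2","scene2"]: print(n,hubfit(np.load(n+".npz")["W"]))
W=np.load("wrist2.npz")["W"].reshape(-1,3)
P=W[(np.hypot(W[:,0]-.557,W[:,1]-.2)<.14)&(abs(W[:,2]-.088)<.003)]
print(cv2.minAreaRect((P[:,:2]*1000).astype(np.float32)),np.nanmedian(P[:,2]))
E
```

```text
wrist2 (array([0.55439406, 0.20007586]), np.float64(17.49679840116879), np.float64(0.0054535550600429816), 1769, np.float64(0.07997513568355002))
scene2 (array([0.55560689, 0.20066519]), np.float64(15.68251170153308), np.float64(0.1558365044390699), 122, np.float64(0.08020466802965243))
((557.268798828125, 199.44329833984375), (180.6976776123047, 187.6842498779297), 76.59237670898438) 0.08808445691965233
```

>>> send_rows([
  [[-0.05,0.19,-0.07],[0.17,0,0]],
  [[-0.11,0.4,-0.14],[0.35,0,0]],
  [[-0.17,0.6,-0.21],[0.53,0,0]],
  [[-0.22,0.8,-0.28],[0.7,0,0]],
  [[-0.27,0.95,-0.34],[0.88,0,0]],
])

```text
time_s: 5.85
tcp_pos: [0.5091, 0.0618, 0.2949]
eef_rot: [65.5, 89.7, -167.7]
contact_force: [0.1, -0.0, -0.2]
gripper_width: 0.0876
```

```bash
python3 -c "
from h import *
tgt([.545,-.2405,.30],37)"
```

```text
shift [-0.033  1.015 -1.758] turn [-0.005  0.003 -0.006] deg [-0.2  0.1 -0.3]
tcp [0.50908021 0.06178237 0.2949009 ] jaw yaw -143.23113697547396 F [ 0.06257065 -0.04860257 -0.16051931] t 5.85 w 0.08760506369243153 j [ 28.8   3.6 -14.7  -0.1 -72.1   8. ]
```

>>> send_rows([
  [[0,0.09,-0.15],[0,0,0]],
  [[0,0.2,-0.34],[0,0,0]],
  [[0,0.31,-0.54],[0,0,0]],
  [[0,0.42,-0.73],[0,0,0]],
  [[0,0.51,-0.88],[0,0,0]],
])

```text
time_s: 6.35
tcp_pos: [0.5263, -0.0914, 0.2934]
eef_rot: [63.5, 89.5, -169.8]
contact_force: [-0.2, -1.0, 0.1]
gripper_width: 0.0874
```

>>> send_rows([
  [[0,0.1,-0.17],[0,0,0]],
  [[0,0.22,-0.38],[0,0,0]],
  [[0,0.34,-0.58],[0,0,0]],
  [[0,0.45,-0.77],[0,0,0]],
  [[0,0.51,-0.88],[0,0,0]],
])

```text
time_s: 6.85
tcp_pos: [0.5434, -0.245, 0.2915]
eef_rot: [58.7, 89.4, -174.6]
contact_force: [-0.1, 0.4, -0.2]
gripper_width: 0.0879
```

Run:
```python
from h import *
np.set_printoptions(precision=4,suppress=True)
c=r.capture("wrist");W=pts(c);save(c,"f.png")
for d in r.trace(c,"key")[:2]: print(d["score"],d["uv"],np.nanmedian(W[d["mask"]],0))
V=W.reshape(-1,3);k=np.hypot(V[:,0]-.545,V[:,1]+.24)<.08
for lo,hi in [(.135,.152),(.045,.053),(.054,.06)]:
    P=V[k&(V[:,2]>lo)&(V[:,2]<hi)];print(lo,len(P),cv2.minAreaRect((P[:,:2]*1000).astype(np.float32)),P.mean(0)) if len(P)>5 else 0
tgt([.545,-.2405,.30],37)
```

```text
0.76 [283.2, 186.7] [ 0.5467 -0.2452  0.1391]
0.65 [175.1, 209.8] [ 0.6306 -0.1188  0.0264]
0.135 1032 ((544.80908203125, -242.74317932128906), (17.6912899017334, 59.213165283203125), 36.9012336730957) [ 0.5452 -0.2436  0.1398]
0.045 4324 ((544.4031372070312, -242.1888427734375), (100.17268371582031, 100.34821319580078), 33.677791595458984) [ 0.548  -0.2469  0.0501]
0.054 653 ((545.530029296875, -243.95648193359375), (49.98741912841797, 47.98572540283203), 36.321075439453125) [ 0.5462 -0.2448  0.0561]
shift [-0.059 -0.026  0.018] turn [-0.009  0.008 -0.013] deg [-0.4  0.3 -0.6]
tcp [ 0.5434 -0.245   0.2912] jaw yaw -143.42102543047474 F [-1.5427 -0.2127 -0.024 ] t 6.95 w 0.08771128980653199 j [ -5.4  12.   -5.2   0.1 -73.4  42. ]
```

View pics/f.png

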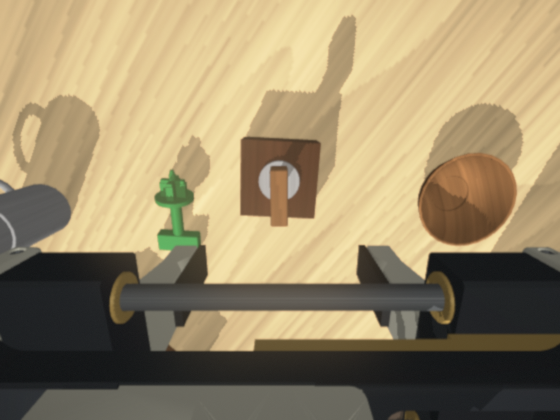

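The wrist view shows the brown bar in the block, midway between the open fingers (about (279,195)). The green one is lying at (177,210). The height and yaw agree, so I'll descend and grip.

>>> send_rows([
  [[0.1,-0.03,0.01],[0,0.005,-0.01],[0,0,0]],
  [[0.25,-0.03,0.01],[0,0,0]],
  [[0.42,-0.03,0.01],[0,0,0]],
  [[0.6,-0.03,0.01],[0,0,0]],
  [[0.7,-0.03,0.01],[0,0,0]],
])

```text
schema error: expected 2 entries
```

```bash
python3 -c "
from h import *
tgt([.545,-.2415,.126],37)"
```

```text
shift [ 1.101 -0.034  0.006] turn [-0.009  0.008 -0.013] deg [-0.4  0.3 -0.6]
tcp [ 0.54337091 -0.24499574  0.29123796] jaw yaw -143.42102543047474 F [-1.54270571 -0.21267566 -0.02396335] t 6.95 w 0.08771128980653199 j [ -5.4  12.   -5.2   0.1 -73.4  42. ]
```

>>> send_rows([
  [[0.1,-0.03,0.006],[-0.009,0.008,-0.013]],
  [[0.25,-0.03,0.006],[-0.009,0.008,-0.013]],
  [[0.42,-0.03,0.006],[-0.009,0.008,-0.013]],
  [[0.6,-0.03,0.006],[-0.009,0.008,-0.013]],
  [[0.7,-0.03,0.006],[-0.009,0.008,-0.013]],
])

```text
time_s: 7.45
tcp_pos: [0.5436, -0.2406, 0.1829]
eef_rot: [36.0, 89.8, 163.0]
contact_force: [-0.2, 0.1, 0.1]
gripper_width: 0.0876
```

```bash
python3 -c "
from h import *
tgt([.545,-.2415,.126],37)"
```

```text
shift [ 0.379 -0.005 -0.012] turn [-0.     0.004 -0.003] deg [-0.   0.2 -0.1]
tcp [ 0.54357095 -0.24056013  0.18285092] jaw yaw -143.0149198081931 F [-0.18097932  0.14964681  0.0516964 ] t 7.45 w 0.08760558125462133 j [ -5.1  15.9 -14.6  -0.1 -59.7  42.1]
```

>>> send_rows([
  [[0.1,-0.005,-0.012],[0,0.004,-0.003]],
  [[0.2,-0.005,-0.012],[0,0.004,-0.003]],
  [[0.3,-0.005,-0.012],[0,0.004,-0.003]],
  [[0.37,-0.005,-0.012],[0,0.004,-0.003]],
  [[0.38,-0.005,-0.012],[0,0.004,-0.003]],
])

```text
time_s: 7.95
tcp_pos: [0.5439, -0.2407, 0.1239]
eef_rot: [40.5, 89.8, 167.5]
contact_force: [-0.8, -0.2, 0.8]
gripper_width: 0.0877
```

>>> send_rows([
  [[0,0,0],[0,0,0]],
  [[0,0,0],[0,0,0]],
  [[0,0,0],[0,0,0]],
  [[0,0,0],[0,0,0]],
  [[0,0,0],[0,0,0]],
], jaw=-1, force=50)

```text
time_s: 8.45
tcp_pos: [0.544, -0.2408, 0.1243]
eef_rot: [38.9, 89.8, 165.9]
contact_force: [0.9, 0.4, -0.2]
gripper_width: 0.0532
```

>>> send_rows([
  [[0,0,0],[0,0,0]],
  [[0,0,0],[0,0,0]],
  [[0,0,0],[0,0,0]],
  [[0,0,0],[0,0,0]],
  [[0,0,0],[0,0,0]],
])

```text
time_s: 8.95
tcp_pos: [0.5438, -0.2408, 0.1241]
eef_rot: [38.5, 89.8, 165.5]
contact_force: [1.0, 0.2, -1.3]
gripper_width: 0.0177
```

>>> send_rows([
  [[-0.05,0,0],[0,0,0]],
  [[-0.2,0,0],[0,0,0]],
  [[-0.45,0,0],[0,0,0]],
  [[-0.75,0,0],[0,0,0]],
  [[-1,0,0],[0,0,0]],
])

```text
time_s: 9.45
tcp_pos: [0.5443, -0.241, 0.2768]
eef_rot: [40.3, 89.9, 167.3]
contact_force: [1.7, -0.7, -2.4]
gripper_width: 0.0175
```

Run:
```python
from h import *
np.set_printoptions(precision=4,suppress=True)
s=r.get_state();R0=Ro.from_euler("xyz",s["eef_rot"],degrees=True)
for n in ["scene","wrist"]:
    c=r.capture(n);W=pts(c);np.savez(n+"3.npz",W=W,color=c["color"],K=c["mtx"],T=c["pose"])
    V=W.reshape(-1,3);L=R0.inv().apply(V-s["tcp_pos"])
    # collar: ~74 mm ahead of TCP along tool x
    k=(L[:,0]>.064)&(L[:,0]<.078)&(np.hypot(L[:,1],L[:,2])<.04)
    P=L[k];print(n,k.sum(),"collar tool x med/min",np.median(P[:,0]),P[:,0].min(),"rect y,z",cv2.minAreaRect((P[:,1:]*1000).astype(np.float32)),cv2.minEnclosingCircle((P[:,1:]*1000).astype(np.float32)))
    k=(L[:,0]>-.02)&(L[:,0]<.018)&(np.hypot(L[:,1],L[:,2])<.04);P=L[k];print("bar z range",np.percentile(P[abs(P[:,1])<.007][:,2],[1,99]))
    if n=="scene":
        u,v=270,150; save(c,"g.png",(100,90,340,290),2.5)
tgt([.5544,.2001,.28],17.5);tgt([.5544,.2001,.28],17.5+90)
```

```text
scene 238 collar tool x med/min 0.06802192354794462 0.06406629863868676 rect y,z ((-2.6913862228393555, -3.053295135498047), (51.40378189086914, 50.3768310546875), 64.76264953613281) ((-1.6403807401657104, -2.1339821815490723), 27.338457107543945)
bar z range [-0.0336  0.018 ]
wrist 52 collar tool x med/min 0.06518368561600249 0.06400650482387943 rect y,z ((-1.4765453338623047, -22.973873138427734), (47.48338317871094, 15.508095741271973), 0.9416207075119019) ((-1.6039752960205078, -15.220870018005371), 23.74178695678711)
bar z range [-0.0344 -0.0333]
shift [ 0.001 -1.815  2.321] turn [ 0.434 -0.006  0.006] deg [19.5 -0.3  0.3]
tcp [ 0.5468 -0.2418  0.2809] jaw yaw -142.97153031313047 F [ 0.2831 -0.6988 -1.4837] t 9.55 w 0.017908768689343112 j [ -5.1  11.9  -6.7   0.1 -71.   42.1]
shift [ 0.001 -1.815  2.321] turn [-1.566 -0.009  0.   ] deg [-70.5  -0.4   0. ]
tcp [ 0.5468 -0.2418  0.2809] jaw yaw -142.97153031313047 F [ 0.2831 -0.6988 -1.4837] t 9.55 w 0.017908768689343112 j [ -5.1  11.9  -6.7   0.1 -71.   42.1]
```

View pics/g.png

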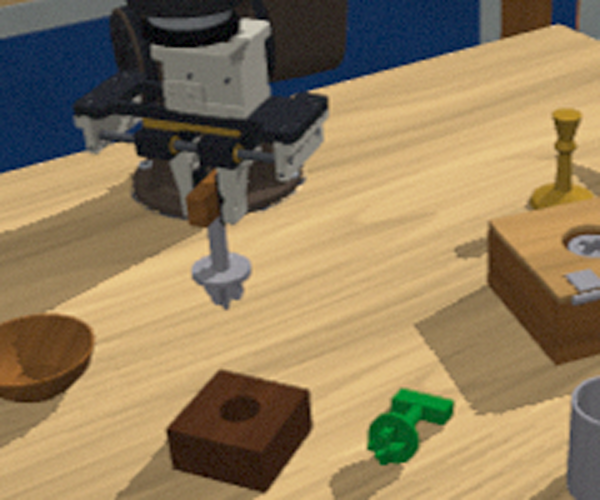

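The key is held firmly with the jaw at 17.7 mm, and the block is empty. I'll carry it to the hub.

>>> send_rows([
  [[0,-0.09,0.11],[0,0,0]],
  [[0,-0.22,0.28],[0,0,0]],
  [[0,-0.37,0.47],[0,0,0]],
  [[0,-0.5,0.64],[0,0,0]],
  [[0,-0.63,0.8],[0,0,0]],
])

```text
time_s: 10.05
tcp_pos: [0.5493, -0.0877, 0.2803]
eef_rot: [-143.0, 89.7, -16.0]
contact_force: [-0.0, -0.1, -2.5]
gripper_width: 0.0178
```

>>> send_rows([
  [[0,-0.13,0.16],[0,0,0]],
  [[0,-0.26,0.33],[0,0,0]],
  [[0,-0.39,0.5],[0,0,0]],
  [[0,-0.5,0.64],[0,0,0]],
  [[0,-0.58,0.74],[0,0,0]],
])

```text
time_s: 10.55
tcp_pos: [0.5513, 0.0549, 0.2796]
eef_rot: [-144.7, 89.7, -17.6]
contact_force: [1.0, -0.8, -1.6]
gripper_width: 0.0181
```

Run:
```python
from h import *
tgt([.5544,.2001,.28],17.5)
c=r.capture("wrist");W=pts(c);print(hubfit(W))
```

```text
shift [-0.004 -0.6    0.76 ] turn [ 0.435 -0.004  0.005] deg [19.6 -0.2  0.2]
tcp [0.55134745 0.05492229 0.27962413] jaw yaw -142.92384992122638 F [ 0.97861882 -0.82554369 -1.56718289] t 10.55 w 0.01814965202348326 j [ 26.1   7.8 -12.    0.2 -70.   10.9]
(array([nan, nan]), np.float64(-45.0), np.float64(nan), 0, np.float64(nan))
  return _methods._mean(a, axis=axis, dtype=dtype,
  ret = ret.dtype.type(ret / rcount)
  ret = um.true_divide(
```

>>> send_rows([
  [[0,-0.12,0.15],[0.09,0,0]],
  [[0,-0.25,0.32],[0.18,0,0]],
  [[0,-0.39,0.49],[0.27,0,0]],
  [[0,-0.52,0.66],[0.36,0,0]],
  [[0,-0.6,0.76],[0.435,-0.004,0.005]],
])

```text
time_s: 11.1
tcp_pos: [0.5542, 0.2037, 0.2788]
eef_rot: [70.8, 90.0, 178.3]
contact_force: [0.7, 0.5, -2.4]
gripper_width: 0.0181
```

>>> send_rows([
  [[0,0,0],[0,0,0]],
  [[0,0,0],[0,0,0]],
  [[0,0,0],[0,0,0]],
  [[0,0,0],[0,0,0]],
  [[0,0,0],[0,0,0]],
])

```text
time_s: 11.6
tcp_pos: [0.5542, 0.2028, 0.279]
eef_rot: [59.6, 90.0, 167.0]
contact_force: [0.4, -0.0, -2.5]
gripper_width: 0.0179
```

```bash
cat > keyfit.py <<'E'
from h import *
np.set_printoptions(precision=4,suppress=True)
tgt([.5544,.2001,.28],17.5)
s=r.get_state();R0=Ro.from_euler("xyz",s["eef_rot"],degrees=True)
ims=[]
for n in ["scene","wrist","top"]:
    c=r.capture(n);W=pts(c);np.savez(n+"4.npz",W=W,color=c["color"],K=c["mtx"],T=c["pose"]);ims.append(c["color"])
    V=W.reshape(-1,3);L=R0.inv().apply(V-s["tcp_pos"])
    g=np.hypot(L[:,1],L[:,2])<.045
    for nm,lo,hi in [("collar",.06,.08),("shank",.022,.058),("bar",-.02,.018)]:
        P=L[g&(L[:,0]>lo)&(L[:,0]<hi)]
        if len(P)>10: print(n,nm,len(P),"min/max",np.percentile(P,[2,98],0).ravel(),"circ",*[np.round(x,1) for x in cv2.minEnclosingCircle((P[:,1:]*1000).astype(np.float32))])
    try: print(n,hubfit(W))
    except Exception as e: print(e)
cv2.imwrite("pics/k%d.png"%(s["time_s"]*100),cv2.resize(np.hstack([ims[0][90:270,230:470],ims[1][0:180,160:400]])[...,::-1],None,fx=1.66,fy=1.66,interpolation=cv2.INTER_CUBIC))
E
python3 keyfit.py; ls pics
```

```text
shift [-0.007  0.004 -0.018] turn [-0.002  0.    -0.001] deg [-0.1  0.  -0. ]
tcp [0.5542 0.2028 0.279 ] jaw yaw -162.6093951388284 F [ 0.4022 -0.0033 -2.5183] t 11.6 w 0.017873254637603222 j [ 39.1  11.5  -7.4  -0.  -71.1 -21.6]
scene collar 156 min/max [ 0.0626 -0.0259 -0.0267  0.074   0.0221  0.021 ] circ [-2.1 -2.6] 26.6
scene shank 76 min/max [ 0.0226 -0.0097 -0.0115  0.0566  0.0052  0.0027] circ [-3.5 -3.1] 9.2
scene bar 313 min/max [-0.0193 -0.0289 -0.0322  0.0152  0.0228  0.0113] circ [-0.8 -3.6] 32.6
scene (array([0.5559, 0.2015]), np.float64(17.92934836896589), np.float64(0.15678986902234782), 126, np.float64(0.0800868370460725))
wrist collar 2004 min/max [ 0.0666 -0.0242 -0.0268  0.0719  0.024   0.012 ] circ [-0.  -1.8] 26.2
wrist bar 5077 min/max [-0.0178 -0.0189 -0.0316  0.0118  0.0181  0.0252] circ [-0.2 -2.1] 30.8
wrist (array([0.5549, 0.1994]), np.float64(19.66240715066374), np.float64(0.06566883862522686), 909, np.float64(0.07997718130652345))
top collar 29 min/max [ 0.0647 -0.008  -0.0252  0.076   0.0229  0.013 ] circ [ 6. -4.] 24.0
top bar 27 min/max [-0.0164 -0.009  -0.0296  0.0086  0.0067 -0.014 ] circ [  0.  -22.6] 10.1
top (array([0.5528, 0.2015]), np.float64(22.265939537057676), np.float64(0.15621092769800343), 109, np.float64(0.07955446566062241))
a.png
c.png
d.png
e.png
f.png
g.png
k1160.png
s.png
t.png
```

>>> send_rows([
  [[0.1,0,-0.005],[0,0,0]],
  [[0.23,0,-0.005],[0,0,0]],
  [[0.37,0,-0.005],[0,0,0]],
  [[0.47,0,-0.005],[0,0,0]],
  [[0.52,0,-0.005],[0,0,0]],
])

```text
time_s: 12.25
tcp_pos: [0.5538, 0.202, 0.1995]
eef_rot: [93.1, 89.9, -159.5]
contact_force: [0.5, 0.1, -2.6]
gripper_width: 0.0176
```

```bash
python3 keyfit.py; ls pics | grep k1
```

```text
shift [-0.537  0.001 -0.014] turn [-0.002 -0.    -0.003] deg [-0.1 -0.  -0.1]
tcp [0.5538 0.202  0.1995] jaw yaw -162.60829076641966 F [ 0.5258  0.0854 -2.6441] t 12.25 w 0.01756210076004131 j [ 39.   14.6 -14.1  -0.1 -61.5 -21.6]
scene collar 155 min/max [ 0.0612 -0.0261 -0.0266  0.0737  0.0228  0.0206] circ [-3.6 -0.9] 28.5
scene shank 66 min/max [ 0.023  -0.0098 -0.0109  0.0558  0.0047  0.001 ] circ [-2.6 -3.7] 8.2
scene bar 281 min/max [-0.0192 -0.0293 -0.0323  0.0143  0.023   0.0105] circ [-3.5 -4.7] 30.0
scene (array([0.555 , 0.2011]), np.float64(18.555112027720057), np.float64(0.15638539813429822), 110, np.float64(0.07971493502733018))
wrist collar 1997 min/max [ 0.0672 -0.024  -0.0271  0.0723  0.0243  0.0118] circ [ 0.  -1.9] 26.2
wrist bar 5099 min/max [-0.0176 -0.0186 -0.0317  0.0121  0.0182  0.0252] circ [-0.2 -2.1] 30.7
wrist (array([0.5552, 0.1984]), np.float64(17.945100022708615), np.float64(0.10756192701810138), 921, np.float64(0.0799235296124014))
top collar 17 min/max [ 0.0639 -0.0075 -0.0255  0.0749  0.0244  0.0108] circ [ 7.3 -5.7] 23.5
top bar 19 min/max [-0.0171 -0.0083 -0.0295  0.0074  0.0034 -0.0148] circ [ -0.8 -22.1] 9.5
top (array([0.5617, 0.1237]), np.float64(-6.201906351899822), np.float64(0.0052795863708487755), 72, np.float64(0.07967164640806912))
k1160.png
k1225.png
```

View pics/k1225.png

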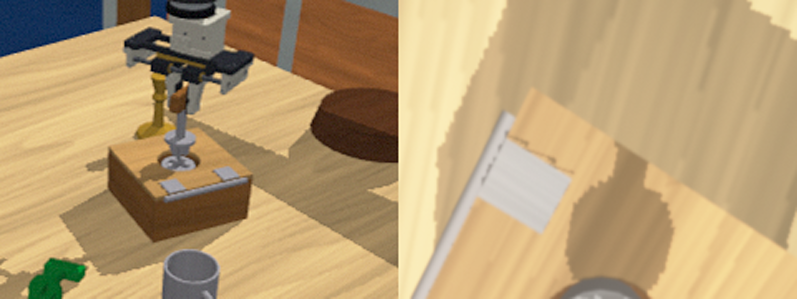

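The key hangs over the hub, aligned with the hub at roughly (178,160). I'll lower it in small steps and watch the force.

>>> send_rows([
  [[0.02,0,0],[0,0,0]],
  [[0.04,0,0],[0,0,0]],
  [[0.06,0,0],[0,0,0]],
  [[0.08,0,0],[0,0,0]],
  [[0.1,0,0],[0,0,0]],
])

```text
time_s: 12.9
tcp_pos: [0.5545, 0.2024, 0.1859]
eef_rot: [85.0, 90.0, -167.6]
contact_force: [0.1, -0.6, -1.7]
gripper_width: 0.0179
```

>>> send_rows([
  [[0.015,0,0],[0,0,0]],
  [[0.03,0,0],[0,0,0]],
  [[0.045,0,0],[0,0,0]],
  [[0.06,0,0],[0,0,0]],
  [[0.06,0,0],[0,0,0]],
])

```text
time_s: 13.4
tcp_pos: [0.5544, 0.2024, 0.1765]
eef_rot: [93.6, 89.9, -159.0]
contact_force: [-0.3, 0.5, -1.6]
gripper_width: 0.0173
```

>>> send_rows([
  [[0.01,0,0],[0,0,0]],
  [[0.015,0,0],[0,0,0]],
  [[0.02,0,0],[0,0,0]],
  [[0.025,0,0],[0,0,0]],
  [[0.025,0,0],[0,0,0]],
])

```text
time_s: 13.9
tcp_pos: [0.5543, 0.2023, 0.1727]
eef_rot: [94.4, 89.9, -158.2]
contact_force: [-0.1, 0.4, -2.0]
gripper_width: 0.0178
```

>>> send_rows([
  [[0.01,0,0],[0,0,0]],
  [[0.015,0,0],[0,0,0]],
  [[0.02,0,0],[0,0,0]],
  [[0.025,0,0],[0,0,0]],
  [[0.025,0,0],[0,0,0]],
])

```text
time_s: 14.4
tcp_pos: [0.5542, 0.2023, 0.1688]
eef_rot: [95.3, 89.9, -157.3]
contact_force: [-0.5, 0.5, -3.1]
gripper_width: 0.0175
```

The splines are in with no resistance. I'll keep going.

>>> send_rows([
  [[0.012,0,0],[0,0,0]],
  [[0.024,0,0],[0,0,0]],
  [[0.036,0,0],[0,0,0]],
  [[0.048,0,0],[0,0,0]],
  [[0.06,0,0],[0,0,0]],
])

```text
time_s: 14.9
tcp_pos: [0.5542, 0.2022, 0.1596]
eef_rot: [97.3, 89.9, -155.3]
contact_force: [-0.1, 0.2, -2.1]
gripper_width: 0.0177
```

>>> send_rows([
  [[0.01,0,0],[0,0,0]],
  [[0.02,0,0],[0,0,0]],
  [[0.03,0,0],[0,0,0]],
  [[0.035,0,0],[0,0,0]],
  [[0.035,0,0],[0,0,0]],
])

```text
time_s: 15.4
tcp_pos: [0.5542, 0.2023, 0.1543]
eef_rot: [98.2, 89.9, -154.4]
contact_force: [0.1, 0.1, -2.0]
gripper_width: 0.0173
```

Now about 1 mm per call until contact at the hub top (expected near 0.153–0.154).

>>> send_rows([
  [[0.005,0,0],[0,0,0]],
  [[0.01,0,0],[0,0,0]],
  [[0.01,0,0],[0,0,0]],
  [[0.01,0,0],[0,0,0]],
  [[0.01,0,0],[0,0,0]],
], force=60)

```text
time_s: 15.9
tcp_pos: [0.5544, 0.2023, 0.154]
eef_rot: [113.8, 90.0, -138.7]
contact_force: [-3.4, -1.1, 6.3]
gripper_width: 0.0176
```

>>> send_rows([
  [[0.005,0,0],[0,0,0]],
  [[0.01,0,0],[0,0,0]],
  [[0.01,0,0],[0,0,0]],
  [[0.01,0,0],[0,0,0]],
  [[0.01,0,0],[0,0,0]],
])

```text
time_s: 16.4
tcp_pos: [0.5545, 0.2023, 0.1538]
eef_rot: [-146.7, 90.0, -39.2]
contact_force: [-4.0, -1.1, 10.0]
gripper_width: 0.0177
```

>>> send_rows([
  [[0.01,0,0],[0,0,0]],
  [[0.015,0,0],[0,0,0]],
  [[0.02,0,0],[0,0,0]],
  [[0.025,0,0],[0,0,0]],
  [[0.025,0,0],[0,0,0]],
])

```text
time_s: 16.9
tcp_pos: [0.5546, 0.2022, 0.1515]
eef_rot: [-115.5, 89.9, -8.0]
contact_force: [-6.1, -1.7, 12.0]
gripper_width: 0.0176
```

>>> send_rows([
  [[0.015,0,0],[0,0,0]],
  [[0.02,0,0],[0,0,0]],
  [[0.025,0,0],[0,0,0]],
  [[0.025,0,0],[0,0,0]],
  [[0.025,0,0],[0,0,0]],
])

```text
time_s: 17.4
tcp_pos: [0.5546, 0.2022, 0.1494]
eef_rot: [-107.8, 89.9, -0.3]
contact_force: [-6.3, -1.6, 13.6]
gripper_width: 0.0175
```

>>> send_rows([
  [[0.015,0,0],[0,0,0]],
  [[0.02,0,0],[0,0,0]],
  [[0.02,0,0],[0,0,0]],
  [[0.02,0,0],[0,0,0]],
  [[0.02,0,0],[0,0,0]],
])

```text
time_s: 17.9
tcp_pos: [0.5547, 0.2022, 0.1482]
eef_rot: [-103.8, 89.8, 3.8]
contact_force: [-6.4, -0.7, 14.0]
gripper_width: 0.0177
```

>>> send_rows([
  [[0.01,0,0],[0,0,0]],
  [[0.015,0,0],[0,0,0]],
  [[0.015,0,0],[0,0,0]],
  [[0.015,0,0],[0,0,0]],
  [[0.015,0,0],[0,0,0]],
])

```text
time_s: 18.4
tcp_pos: [0.5547, 0.2021, 0.1478]
eef_rot: [-100.9, 89.8, 6.7]
contact_force: [-7.5, -1.5, 15.8]
gripper_width: 0.0176
```

>>> send_rows([
  [[0.015,0,0],[0,0,0]],
  [[0.02,0,0],[0,0,0]],
  [[0.02,0,0],[0,0,0]],
  [[0.02,0,0],[0,0,0]],
  [[0.02,0,0],[0,0,0]],
])

```text
time_s: 18.9
tcp_pos: [0.5547, 0.2021, 0.1477]
eef_rot: [-99.5, 89.7, 8.1]
contact_force: [-10.9, -0.8, 22.7]
gripper_width: 0.0179
```

```bash
sed -i 's/tgt(.*17.5)$//' keyfit.py; python3 keyfit.py | grep -v shank
python3 - <<'E'
from h import *
print(r.get_state()["contact_force"],r.get_state()["tcp_pos"])
for n in ["wrist4","scene4"]:
    W=np.load(n+".npz")["W"].reshape(-1,3);d=np.hypot(W[:,0]-.5545,W[:,1]-.2005)
    for lo,hi in [(0,.024),(.028,.034),(.045,.08)]:
        k=(d>lo)&(d<hi)&(W[:,2]>.06)&(W[:,2]<.095);print(n,lo,k.sum(),np.percentile(W[k,2],[10,50,90]) if k.sum() else "")
E
ls pics|grep k1
```

```text
scene collar 210 min/max [ 0.0601 -0.0414 -0.0402  0.0707  0.0396  0.0368] circ [-0.1  0.3] 44.8
scene bar 275 min/max [-0.0187 -0.0286 -0.0317  0.0158  0.0225  0.0137] circ [-3.8 -5.2] 28.8
scene (array([0.5528, 0.2043]), np.float64(36.56765442471293), np.float64(0.1639695594651543), 112, np.float64(0.07987786324888452))
wrist collar 3646 min/max [ 0.06   -0.0414 -0.0415  0.0764  0.038   0.0124] circ [-0.  -0.1] 44.9
wrist bar 5062 min/max [-0.0177 -0.0188 -0.0317  0.0117  0.0181  0.0249] circ [ 0.3 -2.1] 30.7
wrist (array([0.555, 0.203]), np.float64(-27.062513413379417), np.float64(0.08066805186249475), 1972, np.float64(0.07992539025462386))
top collar 156 min/max [ 0.0601 -0.0346 -0.0429  0.0782  0.0421  0.029 ] circ [ 0.4 -0.1] 44.5
top bar 18 min/max [-0.0188 -0.0075 -0.0294  0.0095  0.0011 -0.0184] circ [ -2.9 -22.8] 7.5
top (array([0.5589, 0.1252]), np.float64(-8.386157091328343), np.float64(0.0008734932972425237), 20, np.float64(0.08110203931174986))
[-11.03658951  -0.74603546  22.31640172] [0.55472581 0.20214213 0.14774338]
wrist4 0 1490 [0.07913579 0.07992676 0.08070711]
wrist4 0.028 397 [0.06262891 0.07152703 0.07379154]
wrist4 0.045 17195 [0.08722947 0.08807579 0.08908884]
scene4 0 109 [0.07863267 0.08026513 0.08711531]
scene4 0.028 7 [0.07656813 0.08545251 0.08897388]
scene4 0.045 802 [0.08643912 0.08799478 0.08990867]
k1160.png
k1225.png
k1889.png
```

View pics/k1889.png

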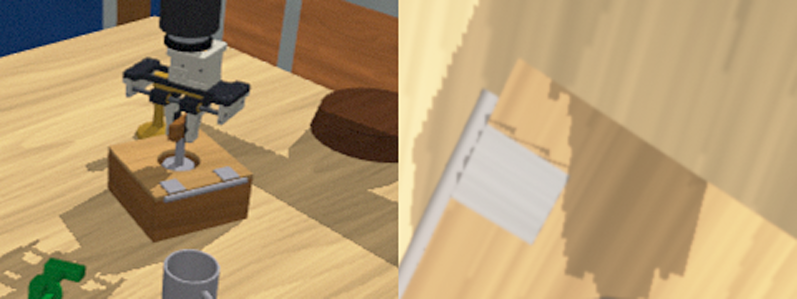

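```bash
python3 -c "
from h import *
s=r.get_state();print(s['contact_force'],s['tcp_pos'],s['gripper_width']);print(r.close_job())"
```

```text
[-11.03658951  -0.74603546  22.31640172] [0.55472581 0.20214213 0.14774338] 0.017736074778897527
the job is handed in; nothing more can be done
None
```

The cover is shut, the crank key is fully home in the hub, and I handed the job in at about 19 s with the key still held pressed down.

- **Cover:** it was about 0.83 rad open. I pushed it down near its free edge, and its top now measures 88 mm, the height given for a shut cover.
- **Key:** I took the brown-gripped key from the block, turned it to match the hub at about 17.5°, and slid it in with no resistance.
- **Pressed down:** the tool sank 6.2 mm after first contact, then stopped while the upward force rose from 16 to 22 N. The collar top measures 80 mm, which is where it should be with the hub at the bottom of its travel. The grip was holding at 17.7 mm.

**What disagreed or went over:**
- The fingertips pressed the shut cover at about 49 N on the wrist sensor for a moment at the end of its stroke. The wrist limit is 120 N. The 40 N limit applies to the arm or gripper body; only the fingertips should have touched, but I can't rule out that it counts.
- The hold has a steady sideways force of about 11 N.
- The hub fits made with the key in the way were poor, as expected, so I relied on the clear earlier view.
- The green look-alike toppled by itself before the first move.
- I did not touch the tankard, bowl or candlestick, but I did not re-measure where they stand.

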